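# Close the watchmaker's oil pots with their own lids

## Robot

A 7-joint arm with a two-finger parallel gripper is mounted at the origin on a cart in front of the work surface, level with it; the furniture and walls round the work are solid. World frame = base frame: x ahead of the robot, y to its left, z up, the work surface at z = 0. Lengths are in mm, angles in rad, forces in N, time in s.
With the tool pointing down it reaches from about 400 to 900 mm from the base axis. Payload 5.6 kg.
Tool frame: the origin (TCP) lies between the finger pads; the fingertips stand 11 mm ahead of it and the grasp point (between the pads) lies 8 mm behind it; z points along the fingers, y is the line along which they close (so a half turn about z gives the same grasp; the last joint's range is limited). The gripper opens to 92 mm and grips with 3 to 60 N. Pads are 20 mm wide; open, the fingers measure 128 mm over their backs; the gripper's body (75 mm by 189 mm) begins 69 mm behind the grasp point.
Start: joints at [1.124, 0.468, -0.012, 1.603, 0.006, 1.071, -0.056], TCP at [255.356, -597.747, 225.592] pointing down, gripper open.
Joint ranges: [-2.53, 2.53], [-0.31, 2.02], [-1.57, 1.55], [0.28, 2.44], [-1.29, 4.43], [0.15, 1.84], [-2.92, 2.92]. Speed limits (rad/s): [2.57, 2.57, 3.14, 3.14, 3.14, 3.14, 3.14].

## Interface

Orientations are given as [roll, pitch, yaw] about the fixed x, y, z axes, in that order (R = Rz(yaw) Ry(pitch) Rx(roll)).
In Python, from workcell import * gives the robot as it stands. Calls block until the motion is done:
- reach(position, orientation): joint-space move of the TCP to a pose.
- move_straight(position, orientation=None, v=150, max_force=None): straight line of the TCP; orientation=None keeps the orientation; v is the mean speed in mm/s. With max_force (N) it stops when the force on the tool has changed by that much, and returns True; else False.
- movej(angles): joint-space move.
- set_gripper(opening): finger opening in mm; the grip force is fixed at half the most; returns when the fingers have stopped.
- pause(seconds).
- solve_ik(position, orientation): joint angles nearest the present ones, or None.
- capture(name): name is "scene" or "side" or "wrist"; returns the picture (480x640x3 uint8, red, green, blue); there is no depth.
- camera_model(name): a dict with "fx", "fy", "cx", "cy" (pixels), "R" (3x3) and "t" (3): a world point X has camera coordinates R X + t. Camera axes: x right, y down, z forward; pixel columns grow to the right and rows downward; lengths in mm; the calibration is good to about 2 mm. A picture is of the moment at which its call begins: read the wrist's pose just before it. camera_model takes no time and is no camera call; for the wrist camera it gives the pose at the moment of the call.
A pose or a line that the arm cannot do raises PlanningError and nothing moves.
- finish_job(): hands the job in; it is judged then, once.
Readings, each from a call of its own:
- read_t(): time.
- read_qpos(): joint angles.
- read_joint_vel(): joint speeds.
- read_joint_torque(): joint torques, N m.
- read_eef_pos(): TCP position.
- read_tool_rot(): TCP orientation.
- read_ft_force(): force on the tool from outside, world axes, zero at the start.
- read_ft_torque(): the same for the moment, N m.
- read_grip_width(): finger opening in mm.
- read_grip_force(): force on a finger pad.
Only numpy, scipy, OpenCV 4.12 (cv2) and the standard library are available. Lean on these libraries where they do the work, as an engineer would, in place of code of your own. Each camera call takes 0.05 s, during which the arm holds its last target. There are 200 camera calls.

## Task

Work at the watch bench is over for the day, and the oil pots must be closed against dust: put each of the four coloured lids down on the open pot of its own colour, so that it sits level and fully home, with all four pots still standing where they are. Lids carry traces of oil, so never let one touch an open pot of another colour; set them down gently without dropping them, and leave the closed black pot and the loose watch head among the lids where they are.

Things in the scene. Friction and masses are not known exactly. Their poses are not given: they have to be found in the camera images.
- lid_red: red oil-pot lid: round cap 42 mm across, 18 mm high, hollow below (inside 36 mm across, 15 mm deep), with an upright round knob of the same colour on top, 16 mm across, from 18 to 32 mm above the rim. Lies on the worktop rim down, knob up; about 30 g; the knob can be gripped from above. Origin: centre of the rim plane (underside); z up through the knob.
- lid_blue: blue oil-pot lid: round cap 42 mm across, 18 mm high, hollow below (inside 36 mm across, 15 mm deep), with an upright round knob of the same colour on top, 16 mm across, from 18 to 32 mm above the rim. Lies on the worktop rim down, knob up; about 30 g; the knob can be gripped from above. Origin: centre of the rim plane (underside); z up through the knob.
- lid_green: green oil-pot lid: round cap 42 mm across, 18 mm high, hollow below (inside 36 mm across, 15 mm deep), with an upright round knob of the same colour on top, 16 mm across, from 18 to 32 mm above the rim. Lies on the worktop rim down, knob up; about 30 g; the knob can be gripped from above. Origin: centre of the rim plane (underside); z up through the knob.
- lid_yellow: yellow oil-pot lid: round cap 42 mm across, 18 mm high, hollow below (inside 36 mm across, 15 mm deep), with an upright round knob of the same colour on top, 16 mm across, from 18 to 32 mm above the rim. Lies on the worktop rim down, knob up; about 30 g; the knob can be gripped from above. Origin: centre of the rim plane (underside); z up through the knob.
- pot_red: red open oil pot, loose, 200 g: round foot 47 mm across, its flat top (9 mm up) the flange a lid's rim rests on; above it a red cone, 32 mm across at the flange, 20 mm at the lip 22 mm up, white dish in its top. The cone centres a lid let down up to 7 mm off. Origin: centre of underside, z up. Lid home: its origin 9 mm above the pot's, knob top 41 mm up.
- pot_blue: blue open oil pot, loose, 200 g: round foot 47 mm across, its flat top (9 mm up) the flange a lid's rim rests on; above it a blue cone, 32 mm across at the flange, 20 mm at the lip 22 mm up, white dish in its top. The cone centres a lid let down up to 7 mm off. Origin: centre of underside, z up. Lid home: its origin 9 mm above the pot's, knob top 41 mm up.
- pot_green: green open oil pot, loose, 200 g: round foot 47 mm across, its flat top (9 mm up) the flange a lid's rim rests on; above it a green cone, 32 mm across at the flange, 20 mm at the lip 22 mm up, white dish in its top. The cone centres a lid let down up to 7 mm off. Origin: centre of underside, z up. Lid home: its origin 9 mm above the pot's, knob top 41 mm up.
- pot_yellow: yellow open oil pot, loose, 200 g: round foot 47 mm across, its flat top (9 mm up) the flange a lid's rim rests on; above it a yellow cone, 32 mm across at the flange, 20 mm at the lip 22 mm up, white dish in its top. The cone centres a lid let down up to 7 mm off. Origin: centre of underside, z up. Lid home: its origin 9 mm above the pot's, knob top 41 mm up.
- pot_black: black oil pot that already has its black lid on (one solid piece here, 47 mm across, 41 mm high with the knob); a bystander among the pots. Origin: centre of its underside.
- chrono_case: round steel watch head with a black dial, 37 mm across and 10 mm high, lying among the lids; a bystander. Origin: centre of its underside.

How it is judged:
By the outcome, as a careful person would: the job done as asked, in the order asked, and still so for the second after the job is handed in, with the robot touching nothing.
It also fails if it takes over 107 s, if anything falls off the work surface, if the arm or the gripper's body presses on something with over 40 N, if the wrist force passes 120 N, or if a joint passes its speed limit or range.

## Working session

There is one attempt and no reset: what is moved stays moved. The work goes in short steps, each a Python script; the robot and the scene stay as the last script left them, time stands still between calls to the robot, and variables do not carry over. Pictures are saved under pics/ and viewed, at most 14 in all, crops included, and the job is handed in when it is done.

```bash
mkdir -p pics
python3 - <<'E'
from workcell import *
import cv2
for n in ("scene","side"):
    cv2.imwrite(f"pics/{n}0.png",capture(n)[:,:,::-1])
    m=camera_model(n);print(n,m)
print(read_t(),read_tool_rot(),read_eef_pos())
E
```

```text
scene {'fx': 444.5484567540342, 'fy': 444.5484567540342, 'cx': 316.6240085282373, 'cy': 233.96193623019758, 'R': array([[ 0.661092  , -0.75029176,  0.00443342],
       [-0.45049462, -0.40164813, -0.7973289 ],
       [ 0.60000998,  0.52511052, -0.60352876]]), 't': array([-329.90672881,  261.78876531,  699.64932708])}
side {'fx': 477.19616037124257, 'fy': 477.19616037124257, 'cx': 323.2010621750966, 'cy': 241.46583599496455, 'R': array([[ 0.84666987, -0.53205707,  0.00808725],
       [-0.34280955, -0.55701564, -0.75644906],
       [ 0.4069788 ,  0.63769024, -0.65400261]]), 't': array([-442.26136712,  205.07407383,  667.1315118 ])}
0.1 [-3.14007091e+00  1.20145005e-04  4.03706967e-01] [ 255.13950927 -597.31334182  224.74920861]
```

View pics/scene0.png

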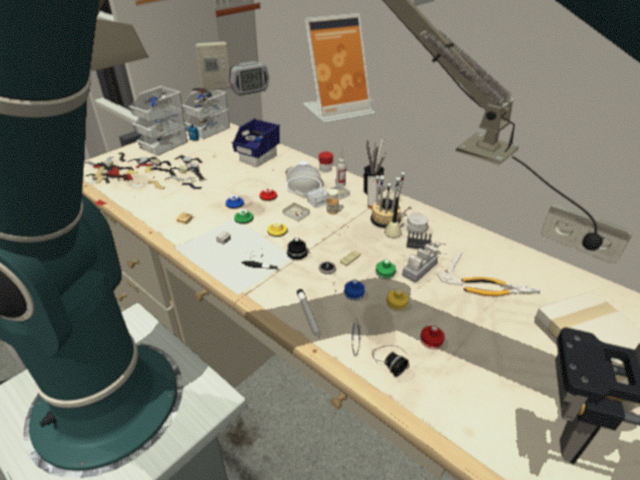

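View pics/side0.png

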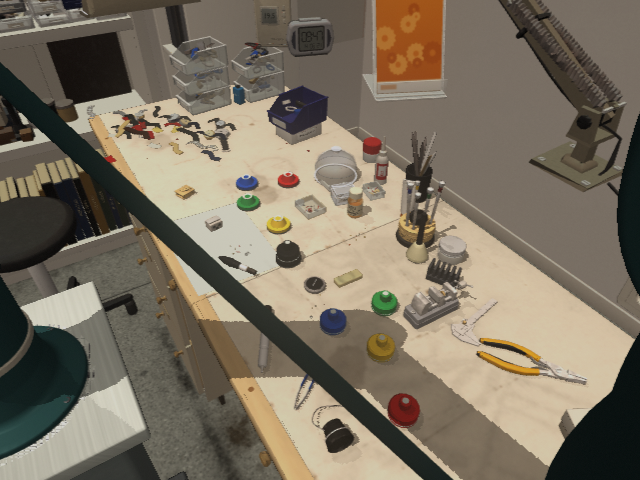

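Both views show two coloured groups. In the side view the far one has blue (247,183), red (288,180), green (248,203), yellow (278,225) and black (288,252). The near one has blue (333,321), green (385,302), yellow (380,346) and red (404,409), with the watch head at (315,285). I'll zoom to tell lids from pots, and triangulate the blobs.

```bash
cat > h.py <<'E'
import numpy as np, cv2
HUE={'red':[(0,8),(172,180)],'blue':[(105,125)],'green':[(50,85)],'yellow':[(20,30)]}
def blobs(im,c,smin=140,amin=30,vmin=60):
    h=cv2.cvtColor(im,cv2.COLOR_RGB2HSV); m=0
    for a,b in HUE[c]: m=m|cv2.inRange(h,(a,smin,vmin),(b,255,255))
    n,l,s,ce=cv2.connectedComponentsWithStats(m)
    return [(s[i],ce[i],(l==i)) for i in range(1,n) if s[i][4]>=amin]
def ray(m,uv):
    R=np.array(m['R']);t=np.array(m['t'])
    d=R.T@np.array([(uv[0]-m['cx'])/m['fx'],(uv[1]-m['cy'])/m['fy'],1]); return -R.T@t,d/np.linalg.norm(d)
def onplane(m,uv,z):
    o,d=ray(m,uv); return o+d*(z-o[2])/d[2]
def tri(rays):
    A=0;b=0
    for o,d in rays: P=np.eye(3)-np.outer(d,d);A=A+P;b=b+P@o
    X=np.linalg.solve(A,b); return X,max(np.linalg.norm((np.eye(3)-np.outer(d,d))@(X-o)) for o,d in rays)
E
python3 - <<'E'
from workcell import *
from h import *
np.set_printoptions(precision=1,suppress=True)
M={n:camera_model(n) for n in("scene","side")}
I={n:cv2.imread(f"pics/{n}0.png")[:,:,::-1].copy() for n in M}
for c in HUE:
  for n in M:
    for s,ce,_ in blobs(I[n],c):
      p=onplane(M[n],ce,12)
      if 200<p[0]<1000 and s[4]<2000: print(c,n,s,ce,p)
s=I['side'];a=cv2.resize(s[165:275,220:350],None,fx=4.6,fy=4.6,interpolation=2)
b=cv2.resize(s[265:435,290:440],None,fx=3,fy=3,interpolation=2)
cv2.imwrite('pics/crop1.png',a[:,:,::-1]);cv2.imwrite('pics/crop2.png',b[:,:,::-1])
E
```

```text
red scene [319 152  14  12 132] [325.5 157.4] [835.7 261.1  12. ]
red scene [108 167  11   9  62] [113.8 171.6] [370.8 651.3  12. ]
red scene [260 191  17   9 116] [267.7 195. ] [574.4 237.   12. ]
red scene [ 96 200   9   5  31] [ 99.6 202.4] [265.9 529.8  12. ]
red scene [421 326  23  21 351] [432.1 336.7] [ 442.8 -322.5   12. ]
red side [132 121  14  10  77] [139.4 126.1] [374.6 655.   12. ]
red side [164 122  17   4  35] [172.1 123.8] [450.4 623.9  12. ]
red side [147 131   7   8  36] [150.4 134.5] [385.2 596.2  12. ]
red side [363 137  18  17 256] [371.4 145.2] [827.3 264.3  12. ]
red side [104 155  12   8  55] [109.4 158.8] [269.6 530.1  12. ]
red side [278 174  21  13 197] [287.7 180.3] [578.8 236.2  12. ]
red side [388 394  32  33 772] [403.1 409.9] [ 444.4 -323.4   12. ]
blue scene [256 122  15  10  71] [262.5 126.1] [866.7 569.2  12. ]
blue scene [227 199  16   9 104] [234.4 202.8] [492.3 273.   12. ]
blue scene [345 282  19  16 234] [354.1 289.7] [ 445.1 -146.6   12. ]
blue side [237 177  20  11  62] [245.7 183. ] [495.9 274.4  12. ]
green scene [236 213  16  10 104] [243.6 217.7] [464.3 205.5  12. ]
green scene [377 263  18  13 185] [385.3 269.1] [ 537.3 -158.2   12. ]
green side [374 292  22  18 132] [383.  302.5] [ 538.1 -157.9   12. ]
yellow scene [268 225  19  11 154] [276.8 230.1] [482.3 109.4  12. ]
yellow scene [463 278  17   3  31] [470.2 279.1] [ 627.2 -305.3   12. ]
yellow scene [481 278  24   6  50] [493.5 280.2] [ 655.8 -342.2   12. ]
yellow scene [466 288  42   7 124] [485.9 291.3] [ 615.  -344.7   12. ]
yellow scene [387 291  21  18 293] [396.9 299.6] [ 478.5 -225.4   12. ]
yellow side [267 217  23  16 266] [278.  225.2] [487.  108.8  12. ]
yellow side [367 334  28  28 585] [380.4 347.2] [ 480.5 -226.4   12. ]
yellow side [502 343  37  17  82] [523.1 349.8] [ 658.1 -342.    12. ]
yellow side [480 352  59  20 117] [509.5 364.8] [ 620.3 -349.5   12. ]
```

View pics/crop1.png

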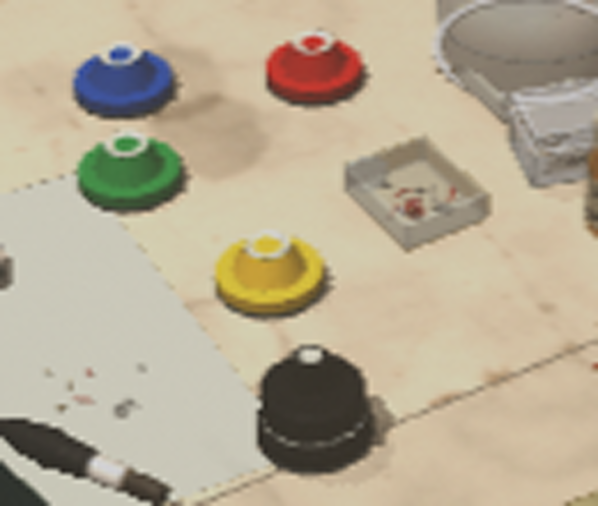

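View pics/crop2.png

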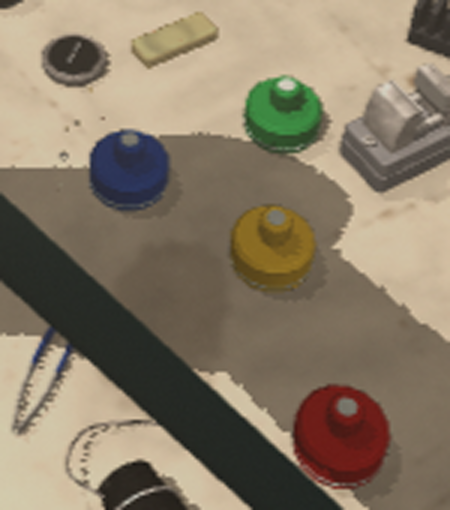

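The crops settle it. The far group is the open pots (cones with a white lip ring), with the closed black pot at side px (288,252). The near group is the knobbed lids. Next I'll move the wrist camera over the lids for two views.

Run:
```python
from workcell import *
from h import *
import pickle
np.set_printoptions(precision=2,suppress=True)
O=[3.14159,0,0.4]
D=[]
for i,(x,y) in enumerate([(480,-260),(480,-190)]):
    move_straight([x,y,330],O,v=300) if i else reach([x,y,330],O)
    pause(0.3)
    m=camera_model("wrist");im=capture("wrist");D.append((m,im))
    cv2.imwrite(f"pics/wl{i}.png",im[:,:,::-1])
    m=D[-1][0];print(m['fx'],-np.array(m['R']).T@m['t'],m['R'][2])
    for c in HUE:
        for s,ce,_ in blobs(im,c,amin=300): print(c,s,ce,onplane(m,ce,12))
pickle.dump(D,open('lids.pkl','wb'))
print(read_t(),read_qpos())
```

```text
367.60915983546334 [ 543.28 -234.47  489.07] [-0.23 -0.1  -0.97]
red [342 221  31  31 686] [356.89 235.84] [ 449.03 -321.42   12.  ]
blue [217 168  32  31 731] [232.7  182.64] [ 451.36 -144.7    12.  ]
green [250 101  33  34 789] [266.49 117.5 ] [ 543.45 -156.55   12.  ]
yellow [  19   44   42   41 1072] [42.44 64.76] [495.5  111.98  12.  ]
yellow [393  80  71  22 458] [429.55  87.57] [ 652.93 -326.78   12.  ]
yellow [396 103  70  21 435] [432.12 116.67] [ 624.04 -344.98   12.  ]
yellow [284 167  32  32 431] [300.99 181.28] [ 487.27 -225.29   12.  ]
yellow [  61  334   48   74 1241] [ 78.64 371.62] [100.43 -27.43  12.  ]
yellow [567 338  22  70 368] [580.1  375.08] [ 383.46 -712.75   12.  ]
367.60915983546334 [ 543.37 -164.89  489.15] [-0.23 -0.1  -0.97]
red [389 241  31  30 680] [403.49 255.07] [ 449.07 -321.13   12.  ]
blue [267 189  32  31 683] [282.56 203.4 ] [ 451.32 -144.28   12.  ]
green [  0  51  31  40 851] [16.16 71.23] [476.48 209.09  12.  ]
green [303 124  31  33 732] [318.   140.07] [ 543.44 -156.21   12.  ]
yellow [  76   68   41   41 1004] [98.2  88.72] [495.47 113.26  12.  ]
yellow [443 104  71  20 443] [478.88 110.98] [ 652.5  -325.67   12.  ]
yellow [445 126  71  20 423] [481.73 138.9 ] [ 624.54 -345.04   12.  ]
yellow [  61  334   49   74 1222] [ 78.61 371.32] [101.2   42.53  12.  ]
yellow [567 338  22  70 384] [580.07 374.5 ] [ 384.04 -642.73   12.  ]
2.7333 [ 0.51  0.16 -0.22  1.79  0.04  1.2  -0.89]
```

View pics/wl1.png

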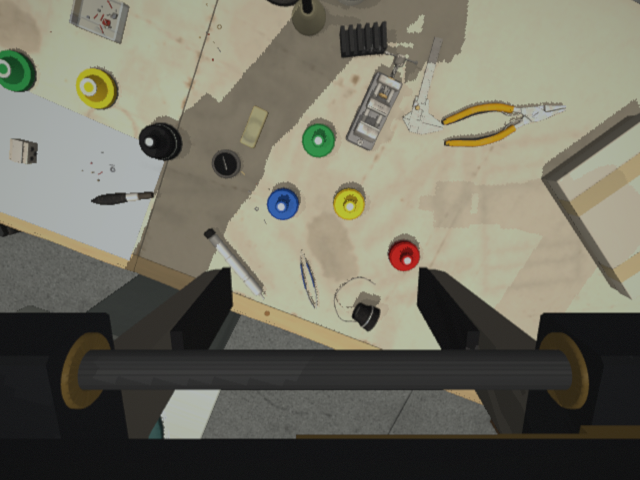

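In this view (wl1) the knob-top spots are at about blue (283,205), green (318,139), yellow (350,204) and red (406,257). The watch head is at (226,163). I'll take closer views with a wider baseline and triangulate the spots.

```bash
cat >> h.py <<'E'
def spot(im,lab):
    """centre of the pale spot inside a coloured blob, and its size"""
    cs,_=cv2.findContours(lab.astype(np.uint8),0,2); hull=cv2.convexHull(np.vstack(cs))
    f=np.zeros(im.shape[:2],np.uint8);cv2.fillPoly(f,[hull],1)
    f=cv2.erode(f,np.ones((5,5),np.uint8))
    h=cv2.cvtColor(im,cv2.COLOR_RGB2HSV); m=(f>0)&(h[:,:,1]<140)
    n,l,s,ce=cv2.connectedComponentsWithStats(m.astype(np.uint8))
    if n<2: return None
    i=1+np.argmax(s[1:,4]); return ce[i],s[i]
E
python3 - <<'E'
from workcell import *
from h import *
import pickle
np.set_printoptions(precision=1,suppress=True)
O=[3.14159,0,0.4]
D=pickle.load(open('lids.pkl','rb'))
for i,(x,y) in enumerate([(400,-200),(490,-200),(460,-290)]):
    move_straight([x,y,200],O,v=300);pause(0.3)
    m=camera_model("wrist");im=capture("wrist");D.append((m,im))
    cv2.imwrite(f"pics/wm{i}.png",im[:,:,::-1])
for n in("scene","side"): D.append((camera_model(n),cv2.imread(f"pics/{n}0.png")[:,:,::-1].copy()))
pickle.dump(D,open('lids.pkl','wb'))
A={'red':(447,-322),'blue':(448,-145),'green':(541,-157),'yellow':(484,-225)}
for c in A:
    rs=[];
    for k,(m,im) in enumerate(D):
        for s,ce,l in blobs(im,c,smin=140,amin=80):
            p=onplane(m,ce,12)
            if np.hypot(p[0]-A[c][0],p[1]-A[c][1])<20:
                q=spot(im,l);print(c,k,s,p,q and (q[0],q[1][2:]), q and onplane(m,q[0],32))
                if q: rs.append((k,ray(m,q[0])))
    print(c,tri([r for k,r in rs if k<5]),tri([r for k,r in rs]))
print(read_t())
E
```

```text
red 0 [342 221  31  31 686] [ 449.  -321.4   12. ] (array([358.4, 240.5]), array([ 8,  8, 50], dtype=int32)) [ 448.1 -322.    32. ]
red 1 [389 241  31  30 680] [ 449.1 -321.1   12. ] (array([407. , 260.2]), array([ 7,  8, 46], dtype=int32)) [ 448.5 -321.9   32. ]
red 2 [ 436  199   45   44 1407] [ 448.8 -321.    12. ] (array([466. , 225.4]), array([11, 10, 88], dtype=int32)) [ 448.2 -321.8   32. ]
red 3 [397 278  26  41 675] [ 444.8 -313.7   12. ] (array([417.7, 302.1]), array([ 3, 13, 20], dtype=int32)) [ 450.9 -314.8   32. ]
red 4 [ 329  220   42   42 1306] [ 448.9 -321.4   12. ] (array([351.2, 246.6]), array([11, 10, 88], dtype=int32)) [ 448.1 -321.8   32. ]
red 5 [421 326  23  21 351] [ 442.8 -322.5   12. ] (array([433.5, 329.8]), array([4, 2, 4], dtype=int32)) [ 441.1 -322.6   32. ]
red 6 [388 394  32  33 772] [ 444.4 -323.4   12. ] (array([405.1, 400.1]), array([ 7,  7, 36], dtype=int32)) [ 446.2 -321.5   32. ]
red (array([ 446.7, -323.6,   22.3]), np.float64(4.289378912091014)) (array([ 447.6, -321.6,   27.2]), np.float64(4.507599485349948))
blue 0 [217 168  32  31 731] [ 451.
[... 2620 characters left out ...]
array([345.2, 235.7]), array([11, 11, 92], dtype=int32)) [ 484.1 -224.    32. ]
yellow 4 [247 144  46  46 415] [ 486.8 -224.8   12. ] (array([266.1, 168.2]), array([ 11,  12, 103], dtype=int32)) [ 484.2 -223.9   32. ]
yellow 4 [258 151  28  28 426] [ 487.1 -225.8   12. ] (array([266.1, 168.2]), array([ 11,  12, 103], dtype=int32)) [ 484.2 -223.9   32. ]
yellow 5 [387 291  21  18 293] [ 478.5 -225.4   12. ] None None
yellow 6 [367 334  28  28 585] [ 480.5 -226.4   12. ] (array([381.4, 337.4]), array([ 6,  4, 21], dtype=int32)) [ 481.8 -224.3   32. ]
yellow (array([ 484.3, -224. ,   32.5]), np.float64(0.1828275125914078)) (array([ 483.9, -224. ,   30.5]), np.float64(1.3443089828032457))
5.3583
```

View pics/wm1.png

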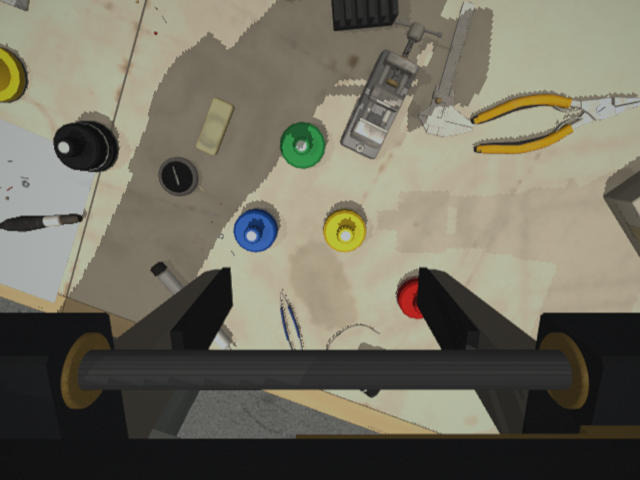

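In wm1 the knobs are at blue (251,236), green (301,145) and yellow (345,236), with red partly hidden by a finger at (411,298). The wrist triangulation gives knob tops at z of 32.5–32.9 mm, against 32 in the text. Now the pots.

Run:
```python
from workcell import *
from h import *
import pickle
np.set_printoptions(precision=1,suppress=True)
O=[3.14159,0,0.4]
D=[]
for i,(x,y) in enumerate([(420,130),(510,130),(450,220)]):
    (move_straight if i else reach)([x,y,250],O);pause(0.3)
    m=camera_model("wrist");im=capture("wrist");D.append((m,im))
    cv2.imwrite(f"pics/wp{i}.png",im[:,:,::-1])
pickle.dump(D,open('pots.pkl','wb'))
A={'red':(578,236),'blue':(495,274),'green':(468,206),'yellow':(488,110)}
for c in A:
    rs=[];
    for k,(m,im) in enumerate(D):
        for s,ce,l in blobs(im,c,smin=120,amin=150):
            p=onplane(m,ce,10)
            if np.hypot(p[0]-A[c][0],p[1]-A[c][1])<20:
                q=spot(im,l);print(c,k,s,p,q and (q[0],q[1][2:]), q and onplane(m,q[0],22))
                if q: rs.append((k,ray(m,q[0])))
    if len(rs)>1: print(c,tri([r for k,r in rs]))
print(read_t(),read_qpos())
```

```text
red 0 [ 255    0   48   33 1059] [577.6 243.   10. ] (array([276.7,   5.6]), array([ 22,  12, 158], dtype=int32)) [581.3 245.4  22. ]
red 1 [ 225   71   46   49 1352] [586.7 245.9  10. ] (array([244.6,  92.9]), array([ 22,  23, 290], dtype=int32)) [586.7 247.6  22. ]
red 2 [ 328   50   46   49 1404] [585.5 247.6  10. ] (array([351.5,  71.4]), array([ 22,  23, 291], dtype=int32)) [586.6 247.5  22. ]
red (array([586.6, 248.5,  11.5]), np.float64(2.5414707593805583))
blue 0 [ 191   48   47   50 1382] [503.5 282.9  10. ] (array([209.4,  70. ]), array([ 22,  24, 315], dtype=int32)) [503.6 285.8  22. ]
blue 1 [ 166  134   44   44 1176] [505.3 283.2  10. ] (array([182.4, 156.6]), array([ 20,  22, 271], dtype=int32)) [503.5 285.6  22. ]
blue 2 [ 264  115   44   45 1187] [504.2 284.9  10. ] (array([284.1, 136.6]), array([ 21,  22, 284], dtype=int32)) [503.7 285.8  22. ]
blue (array([503.6, 285.7,  22. ]), np.float64(0.11822311562774047))
green 0 [ 245  105   44   45 1190] [475.4 216.5  10. ] (array([264.3, 126.7]), array([ 22,  23, 307], dtype=int32)) [474.7 217.7  22. ]
green 1 [ 218  185   42   41 1025] [477.3 216.5  10. ] (array([235.2, 207.5]), array([ 21,  22, 278], dtype=int32)) [474.7 217.7  22. ]
green 2 [ 314  166   41   42 1045] [476.2 218.5  10. ] (array([334.3, 188.8]), array([ 21,  21, 281], dtype=int32)) [474.8 217.7  22. ]
green (array([474.8, 217.7,  22.2]), np.float64(0.07628480601120982))
yellow 0 [338 125  44  44 947] [498.1 118.7  10. ] (array([360.8, 147.3]), array([ 21,  22, 261], dtype=int32)) [494.2 119.6  22. ]
yellow 1 [313 209  31  30 387] [496.1 119.6  10. ] (array([327. , 226.1]), array([ 19,  19, 228], dtype=int32)) [494.2 119.6  22. ]
yellow 2 [ 401  185   44   42 1122] [494.9 122.   10. ] (array([426. , 207.9]), array([ 19,  20, 224], dtype=int32)) [494.1 119.6  22. ]
yellow (array([494.2, 119.6,  22.1]), np.float64(0.055889762663172846))
9.6 [-0.1  0.2 -0.5  1.9  0.1  1.  -1.8]
```

View pics/wp1.png

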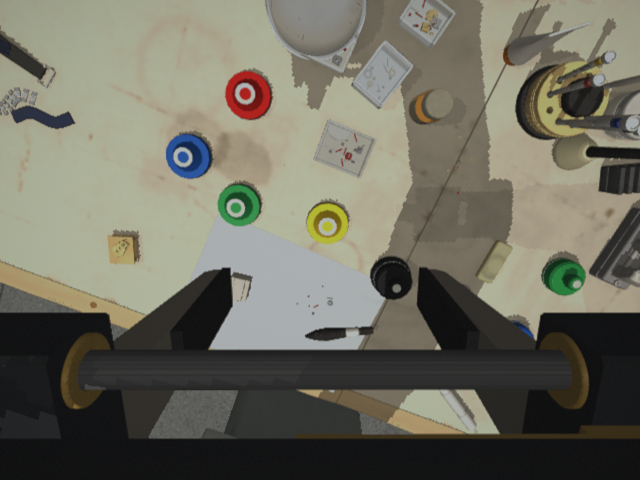

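In wp1 the lip rings are at red (245,93), blue (182,157), green (235,208) and yellow (327,226), with the black pot at (391,277). The heights come out at 22.0–22.2 mm, as they should. The XY, though, differs by about 10 mm from the fixed-camera estimate, so I'll cross-check with a rotated wrist view and the lip in the fixed views.

Run:
```python
from workcell import *
from h import *
import pickle
np.set_printoptions(precision=1,suppress=True)
ms=camera_model("side")
for c,uv in dict(blue=(246.1,177),red=(287.8,174.3),green=(247.6,196.5),yellow=(278,218.3)).items():
    print(c,onplane(ms,uv,22))
D=[];A={'red':(586.6,247.5),'blue':(503.6,285.7),'green':(474.8,217.7),'yellow':(494.2,119.6)}
for yaw in (-0.8,1.6):
    reach([560 if yaw<0 else 500,200 if yaw<0 else 180,250],[3.14159,0,yaw]);pause(.4)
    print(yaw,read_qpos(),read_eef_pos())
    m=camera_model("wrist");im=capture("wrist")
    cv2.imwrite(f"pics/wy{yaw}.png",im[:,:,::-1])
    for c in A:
        for s,ce,l in blobs(im,c,smin=120,amin=150):
            p=onplane(m,ce,10)
            if np.hypot(p[0]-A[c][0],p[1]-A[c][1])<40:
                q=spot(im,l);print(c,s,p,q and (q[0],q[1][2:]), q and onplane(m,q[0],22))
print(read_t())
```

```text
blue [501.1 281.1  22. ]
red [583.5 243.4  22. ]
green [472.6 213.4  22. ]
yellow [491.6 116.5  22. ]
-0.8 [-0.2  0.4 -0.3  1.7  0.1  1.1 -2.9] [559.9 200.  250.2]
red [ 257  200   42   42 1051] [587.3 245.1  10. ] (array([275.9, 224. ]), array([ 20,  19, 230], dtype=int32)) [586.5 247.5  22. ]
blue [289 273  39  38 895] [505.9 282.5  10. ] (array([307.2, 297.1]), array([ 19,  19, 216], dtype=int32)) [503.7 285.5  22. ]
green [347 250  40  38 892] [478.  215.9  10. ] (array([367.8, 273.3]), array([ 20,  19, 240], dtype=int32)) [475.  217.6  22. ]
yellow [405 182  29  31 394] [496.7 119.7  10. ] (array([421.4, 198.6]), array([ 20,  20, 227], dtype=int32)) [494.6 119.6  22. ]
1.6 [ 0.2  0.3 -0.8  1.8  0.3  1.1 -0.6] [500. 180. 250.]
red [ 385  124   45   45 1234] [584.9 247.9  10. ] (array([410.6, 146. ]), array([ 22,  23, 259], dtype=int32)) [586.7 247.6  22. ]
blue [ 309   82   44   47 1264] [503.5 285.2  10. ] (array([330.7, 104.1]), array([ 22,  23, 298], dtype=int32)) [503.6 285.8  22. ]
green [ 281  150   42   43 1072] [475.3 218.8  10. ] (array([300.8, 172.4]), array([ 21,  22, 290], dtype=int32)) [474.8 217.6  22. ]
yellow [298 238  40  40 992] [494.3 122.5  10. ] (array([317.1, 262.6]), array([ 19,  18, 212], dtype=int32)) [494.2 119.4  22. ]
13.425
```

The wrist result holds to 0.3 mm across three yaws, so I trust it. Blue lid first.

```bash
cat > job.py <<'E'
from workcell import *
import numpy as np
LID={'red':(448.2,-321.9),'blue':(450.6,-144.3),'green':(543.05,-156.2),'yellow':(484.2,-224)}
POT={'red':(586.6,247.5),'blue':(503.6,285.7),'green':(474.8,217.7),'yellow':(494.2,119.6)}
O=[3.14159,0,1.6]; ZG=31.5; ZC=130
def f(): return np.round(read_ft_force(),1)
def do(c):
    (x,y),(X,Y)=LID[c],POT[c]
    reach([x,y,ZC],O); set_gripper(36)
    move_straight([x,y,60],O,v=120)
    hit=move_straight([x,y,ZG],v=40,max_force=6)
    print(c,'down hit',hit,read_eef_pos(),f())
    set_gripper(0); w=read_grip_width(); z=read_eef_pos()[2]
    print(' grip',w,read_grip_force())
    if not 13<w<19: print(' BAD GRIP');return False
    move_straight([x,y,ZC],v=100)
    move_straight([X,Y,ZC],v=180); pause(.2)
    print(' carried',read_grip_width(),f())
    move_straight([X,Y,z+24],v=80)
    hit=move_straight([X,Y,z+8.5],v=20,max_force=4)
    print(' placed hit',hit,read_eef_pos(),z+9,f())
    set_gripper(30); move_straight([X,Y,ZC],v=80)
    print(' t',read_t()); return True
E
python3 - <<'E'
from job import *
from h import *
np.set_printoptions(precision=1,suppress=True)
print(do('blue'))
move_straight([460,170,230],O); pause(.3)
cv2.imwrite('pics/b1.png',capture('wrist')[:,:,::-1])
E
```

```text
blue down hit False [ 450.7 -144.2   31.5] [-0.3  0.9 -0.3]
 grip 14.7764177647753 30.000157356262207
 carried 14.334881783296318 [-0.1 -0.2 -0.7]
 placed hit True [503.4 285.6  40.9] 40.66421150637045 [-0.2 -0.5  4. ]
 t 25.1167
True
```

View pics/b1.png

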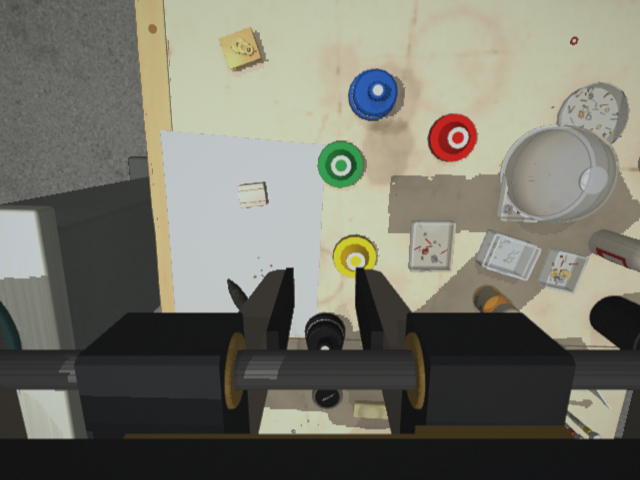

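b1 shows the blue lid on its pot at (373,94), concentric with the foot. The other pots, red (453,137), green (340,164) and yellow (355,257), haven't moved. Contact came at home height, so I'll do the rest.

Run:
```python
from job import *
from h import *
import pickle
np.set_printoptions(precision=1,suppress=True)
ok=all(do(c) for c in ('red','green','yellow'))
print(ok)
if ok:
    D=[]
    for i,(x,y) in enumerate([(430,190),(520,190)]):
        move_straight([x,y,230],O); pause(.3)
        m=camera_model('wrist');im=capture('wrist');D.append((m,im))
        cv2.imwrite(f'pics/e{i}.png',im[:,:,::-1])
    for c in POT:
        rs=[]
        for m,im in D:
            for s,ce,l in blobs(im,c,smin=120,amin=150):
                p=onplane(m,ce,20)
                if np.hypot(p[0]-POT[c][0],p[1]-POT[c][1])<25:
                    q=spot(im,l)
                    if q: rs.append(ray(m,q[0]));print(c,s,onplane(m,q[0],41),q[1][2:])
        if len(rs)>1: print(c,tri(rs),POT[c])
    print(read_t())
```

```text
red down hit False [ 448.4 -321.9   31.6] [ 0.8 -0.4  0.3]
 grip 14.774520113505083 30.000294148921967
 carried 14.629548749594028 [-0.7 -0.5  0.1]
 placed hit True [586.3 247.4  40.9] 40.68485935036894 [-0.8 -0.8  4.8]
 t 39.0667
green down hit False [ 543.2 -156.1   31.6] [ 0.  -0.5  0.9]
 grip 14.780889323820645 30.000228881835938
 carried 14.573756369182895 [ 0.1 -0.1 -0.7]
 placed hit True [474.6 217.5  40.8] 40.68497488506408 [-0.1 -0.4  4.2]
 t 49.9833
yellow down hit False [ 484.4 -223.9   31.6] [-0.  -0.  -0.3]
 grip 14.939754260324634 30.00032901763916
 carried 14.84274620744818 [ 0.1  0.  -0.8]
 placed hit True [494.  119.5  40.8] 40.68266435688388 [-1.  -0.4  5. ]
 t 60.825
True
red [ 456  135   53   46 1789] [560.2 249.4  41. ] [20 41 96]
red [ 368  132   49   47 1624] [586.8 247.5  41. ] [11 11 93]
red (array([ 615.8,  244.4, -105.3]), np.float64(1.4011257467022071)) (586.6, 247.5)
blue [ 378   92   49   49 1709] [503.7 285.6  41. ] [ 11  12 107]
blue [ 288   89   46   49 1648] [503.5 285.7  41. ] [ 11  12 108]
blue (array([503.5, 285.6,  42. ]), np.float64(0.027634850928497393)) (503.6, 285.7)
green [ 346  162   45   45 1420] [474.9 217.5  41. ] [ 12  12 103]
green [ 259  160   45   44 1398] [474.7 217.3  41. ] [ 11  11 102]
green (array([474.8, 217.5,  41.8]), np.float64(0.05987818854458821)) (474.8, 217.7)
yellow [361 253  43  39 784] [487.4 131.1  41. ] [20 14 68]
yellow [ 278  251   43   45 1059] [489.5 124.8  41. ] [ 20  21 193]
yellow (array([488.8, 125.6,  34.7]), np.float64(3.0046192764874493)) (494.2, 119.6)
63.3417
```

View pics/e0.png

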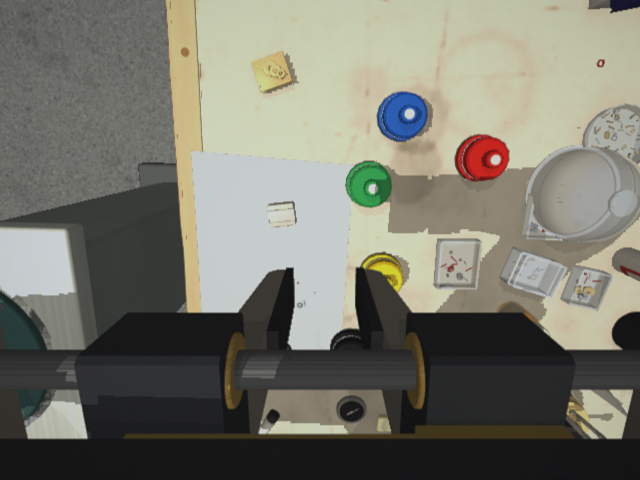

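e0 shows lids on blue (402,116), green (369,184) and red (482,158), while yellow (383,273) is half hidden by a finger. I'll take clearer views for yellow and red.

Run:
```python
from job import *
from h import *
np.set_printoptions(precision=1,suppress=True)
D=[]
for i,(x,y) in enumerate([(500,100),(560,100)]):
    move_straight([x,y,230],O); pause(.3)
    m=camera_model('wrist');im=capture('wrist');D.append((m,im))
cv2.imwrite('pics/g.png',im[:,:,::-1])
for c in ('red','yellow'):
    rs=[]
    for m,im in D:
        for s,ce,l in blobs(im,c,smin=120,amin=600):
            p=onplane(m,ce,20)
            if np.hypot(p[0]-POT[c][0],p[1]-POT[c][1])<25:
                q=spot(im,l)
                if q and q[1][4]<160: rs.append(ray(m,q[0]));print(c,s,onplane(m,q[0],41),q[1][2:])
    if len(rs)>1: print(c,tri(rs),POT[c])
s=capture('side');a=cv2.resize(s[165:275,220:350],None,fx=4.6,fy=4.6,interpolation=2)
cv2.imwrite('pics/side1.png',a[:,:,::-1]);print(read_t())
```

```text
red [ 394   33   53   55 2061] [586.7 247.8  41. ] [ 11  12 112]
red [ 333   29   49   56 1978] [586.5 247.7  41. ] [ 11  13 112]
red (array([586.4, 247.5,  42.4]), np.float64(0.04730334425377071)) (586.6, 247.5)
yellow [ 297  169   45   46 1155] [494.2 119.4  41. ] [10 10 85]
yellow [238 167  47  45 601] [494.  119.5  41. ] [10 11 87]
yellow (array([494.2, 119.6,  42.2]), np.float64(0.04953338074637797)) (494.2, 119.6)
65.4083
```

View pics/side1.png

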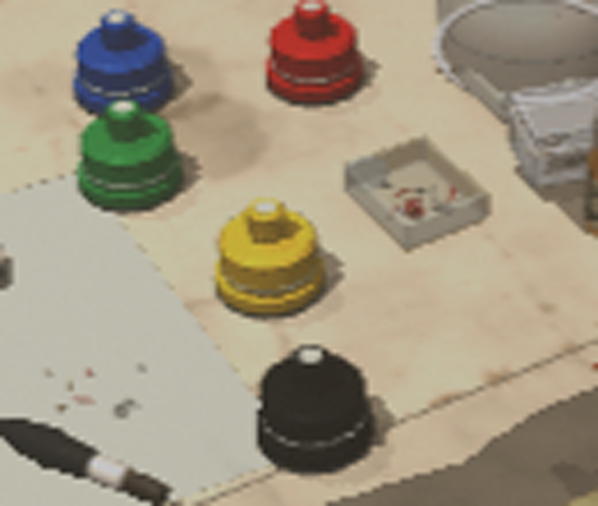

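View pics/g.png

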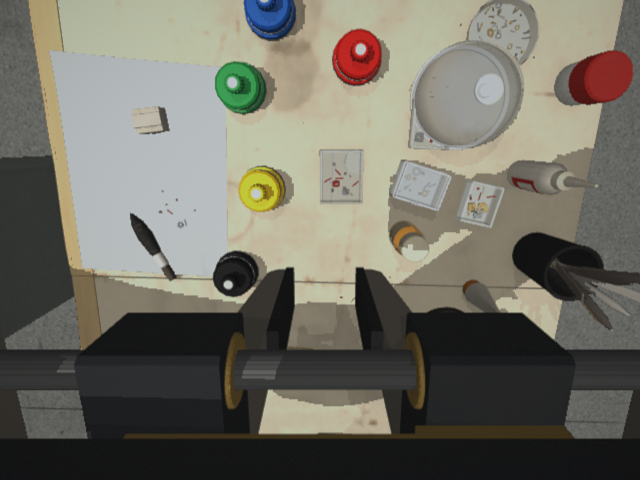

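Both pictures show all four lids level and concentric on their own pots. Side crop: blue (121,65), red (312,50), green (128,155), yellow (268,255), with the black pot unmoved at (313,410). Wrist: yellow (261,189), red (358,56). The knob tops measure 41.8–42.4 mm on the pots' original centres, so every lid is home.

```bash
python3 -c "
from workcell import *
print(finish_job())"
```

```text
the job is handed in; nothing more can be done
None
```

All four lids are on the pots of their own colour, level and fully home, with the pots and the black pot where they stood; the watch head was not re-measured, but nothing came near it, and the job was handed in at about 65 s.

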